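# Take up the index table's brake through the guard slot

## Robot

A 6-joint arm with a two-finger parallel gripper is mounted at the origin on the work surface. World frame = base frame: x ahead of the robot, y to its left, z up, the work surface at z = 0. Lengths are in m, angles in rad, forces in N, time in s.
With the tool pointing down it reaches from about 0.25 to 0.775 m from the base axis. Payload 4 kg.
Tool frame: the origin (TCP) lies at the very end of the fingers, on their centre line; the grasp point (between the pads) lies hold_point_z behind it (hold_point_z is the distance from the TCP to the grasp point, in m); z points along the fingers, y is the direction in which the jaws open and shut (so a half turn about z gives the same grasp; the last joint's range is limited). The gripper opens to 94 mm and grips with 3 to 60 N. Pads are 16 mm wide; open, the fingers measure 119 mm over their backs; the gripper's body (75 mm by 177 mm) begins 78 mm behind the grasp point.
Start: joints at [-1.376, 0.087, 1.371, -0, 1.684, -0.103], TCP at [0.161, -0.526, 0.206] pointing down, gripper open.
Joint ranges: [-3.1, 3.1], [-0.76, 2.03], [0.27, 2.55], [-1.08, 4.22], [0.17, 2.65], [-2.57, 2.57]. Speed limits (rad/s): [2.79, 2.79, 3.14, 3.14, 3.14, 3.14].

## Interface

Orientations are given as [roll, pitch, yaw] about the fixed x, y, z axes, in that order (R = Rz(yaw) Ry(pitch) Rx(roll)).
In Python, from bench import * gives the robot as it stands.
- The arm moves only by the tool step_arm, never from a script. Its argument "increments" is text: rows parted by semicolons, each of 6 numbers parted by spaces: the shift along the tool's x, y, z in cm, then the turn, a rotation vector about the tool's x, y, z in rad. A call has 1 to 5 rows; each row shifts and turns the commanded pose from where the row before left it, along the tool's axes as they then stand; what a row does not reach is not made up. A row lasts 1/10 s, in which the tool goes at most 50 mm and 8.59 degrees, less where a joint would pass 70% of its speed; a pose out of reach is approached as far as the arm can. A call is refused whole if a number of a shift passes 5 or a number of a turn 0.15, either way. A call with a gripper value outside its range is refused whole. "claw" is the gripper's target within -1 to 1 (shut at 1, half-way at 0, fully open at -1), set as the call begins (left out, the last holds). The fingers move at their own pace and stop on an object; the grip force is fixed at half the most. Time passes only in rows, so rows that do not move let the fingers close. It gives the time, the measured TCP pose, the force and the opening at its end, in the units of the state.
- get_obs(): the state, without advancing time (a new reading comes with each control period).
- snapshot(name): name is "side" or "top"; returns the picture (480x640x3 uint8, red, green, blue); there is no depth.
- calibration(name): a dict with "camera_matrix" (3x3 intrinsics, pixels), "k1" (the pictures are not rectified: a ray, as slopes to the right and down, at radius r is drawn at 1 + k1 r^2 times it, then the intrinsics apply), "eye" and "orientation" of the camera in the world. Camera axes: x right, y up, looking along -z (the intrinsics and any distortion apply to the point x, -y, -z); pixel columns grow to the right and rows downward; lengths in m; the calibration is good to about 2 mm. A picture is of the moment at which its call begins. calibration takes no time and is no camera call.
- close_job(): hands the job in, once; it reports no verdict.
The state is a dict: "time": time; "joint_positions": joint angles; "qvel": joint speeds; "joint_torque": joint torques, N m; "tool_pos": TCP position; "ee_rot": TCP orientation; "wrist_force": force on the tool from outside, world axes, zero at the start; "wrist_torque": the same for the moment, N m; "width": finger opening in m.
Only numpy, scipy, OpenCV 4.12 (cv2) and the standard library are available. Lean on these libraries where they do the work, as an engineer would, in place of code of your own. Each camera call takes 0.05 s, during which the arm holds its last target. There are 200 camera calls.

## Task

Take the adjusting bar from its rest, reach its blade through the slot in the guard's top and push the star wheel's teeth towards the index table, one tooth per stroke (lift out, go back, drop in behind the next tooth), until the brake shoe is felt to bear firmly on the table's rim. The wheel runs free at about 4 N of push; stop when the push has risen to about 8 N, never push it with more than 13 N, do not lean hard on the guard, and touch wheel and shoe only with the blade in the slot. Then stand the bar back in its rest, let go, and leave everything else where it is.

Things in the scene. Friction and masses are not known exactly. Their poses are not given: they have to be found in the camera images.
- adjuster: fixed brake adjuster: blue base 120 x 70 mm, clear guard box with a steel top plate 112 x 60 mm whose top is 100 mm above the bench. Origin on the bench surface, midway under the slot. Its x axis points along the slot towards the index table (the way the teeth at the top must be pushed), y along the wheel's axle, z up. Plate and clear sides are rigid
- slot (a point): centre of the slot's mouth, level with the upper face of the 6 mm thick top plate (100 mm above the bench); the slot goes right through, 44 mm long along the adjuster's x and 18 mm wide along y
- wheel_turn (a joint): turn of the star wheel, rad, growing as the teeth at its top move towards the index table. At 0 and every multiple of 0.628 a tooth points straight up. Stiff: it takes 0.13 N m to turn (about 4 N at a tooth) and stays where left. Each rad moves the brake shoe out 2 mm; once the shoe bears, the wheel all but stops and the push rises steeply
- star_wheel: the brass star wheel under the slot; origin on its level axle (along the adjuster's y), 50 mm above the bench, straight below the slot's middle. 10 equal teeth, each 5 mm thick and 14 mm wide, tips at radius 40 mm (10 mm below the slot's mouth), solid hub of radius 26 mm between them
- shoe: black brake shoe that the star wheel drives out of the adjuster along the adjuster's x; origin at the middle of its flat front face (36 mm wide, 22 mm high, 40 mm above the bench). At the start its gap to the rim is between about 0.4 and 5 mm, one to four strokes of the wheel
- index_table: fixed blue round index table, 240 mm across; origin on its axis at the bench surface; rim from 30 to 50 mm above the bench, steel hub below. The rim runs out of true by up to 1.5 mm and positions are measured no better than about 1 mm, so the place where the shoe meets it can only be felt
- bar: the adjusting bar, 0.13 to 0.21 kg. Origin at the blade's lower end, z up along the bar. Steel blade 6 mm thick (x), 12 mm wide (y), 0 to 40 mm up; square collar 34 x 34 mm, 40 to 46 mm up; black handle 18 mm thick (x), 30 mm wide (y), 46 to 90 mm up. With its x along the slot the blade has 3 mm to spare on each side of the slot's width
- bar_grip (a point): centre of the adjusting bar's handle, 68 mm above the blade's lower end; its x is the 18 mm way across the handle (and across the thin blade), its z points up along the bar
- bar_tip (a point): middle of the blade's lower end
- rest: fixed aluminium block 70 x 70 x 45 mm, left or right of the adjuster; origin at the centre of its underside. In its top a central pocket 12 mm (x) by 18 mm (y), 43 mm deep, where the bar stands blade down, bar x along the block's x, its collar on the block's top (blade end 5 mm, handle centre 73 mm above the bench)
- cap_tray: fixed empty grey open tray 90 x 90 x 35 mm, on the other side from the rest; not needed
- jar0: small open red jar, 48 mm across, 42 mm tall, standing on the index table; leave it (origin under its centre)
- jar1: small open red jar, 48 mm across, 42 mm tall, standing on the index table; leave it (origin under its centre)
- jar2: small open red jar, 48 mm across, 42 mm tall, standing on the index table; leave it (origin under its centre)
- screwdriver: screwdriver lying on the bench; leave it
- wrench: wrench lying on the bench; leave it
- spacer: steel cylinder 40 mm across, 30 mm tall, on the bench; leave it (origin under its centre)
- pellets: clear closed jar 56 mm across, 90 mm tall, on the bench; leave it (origin under its centre)

How it is judged:
By the outcome, as a careful person would: the job done as asked, in the order asked, and still so for the second after the job is handed in, with the robot touching nothing.
It also fails if it takes over 67 s, if anything falls off the work surface, if the arm or the gripper's body presses on something with over 40 N, if the wrist force passes 120 N, or if a joint passes its speed limit or range.

## Working session

There is one attempt and no reset: what is moved stays moved. The work goes in short steps, Python scripts to look and compute and a tool call to move; the robot and the scene stay as the last step left them, time stands still between calls to the robot, and variables do not carry over. Pictures are saved under pics/ and viewed, about 8 in all and at most 12, crops included, and the job is handed in when it is done.

Besides the shell and the picture viewer there is one more tool, called after "Emit:" as a command line: name --argument value ..., lists and objects as JSON in quotes. step_arm: Moves the arm, as the interface text tells. Its arguments: {"type":"object","properties":{"increments":{"type":"string"},"claw":{"type":"number"}},"required":["increments"]}

```bash
mkdir -p pics; python3 - <<'E'
from bench import *
import cv2
for n in("top","side"):
    c=calibration(n); print(n,c)
    cv2.imwrite(f"pics/{n}0.png",snapshot(n)[:,:,::-1])
print(get_obs())
E
ls
```

```text
top {'camera_matrix': array([[442.50923748,   0.        , 317.67681448],
       [  0.        , 442.50923748, 241.49946595],
       [  0.        ,   0.        ,   1.        ]]), 'k1': -0.029363009089000358, 'eye': array([ 0.50360908, -0.03227576,  1.13107326]), 'orientation': array([ 1.07682428e-01, -1.05054782e-03, -1.56480946e+00])}
side {'camera_matrix': array([[454.08470983,   0.        , 319.71827794],
       [  0.        , 454.08470983, 235.37675621],
       [  0.        ,   0.        ,   1.        ]]), 'k1': 0.037885802812360085, 'eye': array([0.42806806, 0.71246684, 0.77823727]), 'orientation': array([ 0.818277  ,  0.01677678, -2.91468509])}
{'time': 0.1, 'joint_positions': array([-1.37612531e+00,  8.79057390e-02,  1.37206642e+00, -2.06183962e-05,
        1.68359733e+00, -1.03097318e-01]), 'qvel': array([-0.00177478, -0.00253309, -0.00316628, -0.00187401, -0.00012417,
        0.00103095]), 'joint_torque': array([ 1.97770285e-03, -3.41250944e+01, -3.03302550e+01,  7.19951419e-02,
        3.03546712e-02, -9.23087987e-05]), 'tool_pos': array([ 0.16125959, -0.52532475,  0.20442637]), 'ee_rot': array([-3.13962421e+00, -1.83062011e-04,  2.97765853e-01]), 'wrist_force': array([-0.43917555,  0.40891034, -0.53853674]), 'wrist_torque': array([ 0.00329457, -0.02463796, -0.03373019]), 'width': 0.09403861643677568}
pics
```

View pics/top0.png

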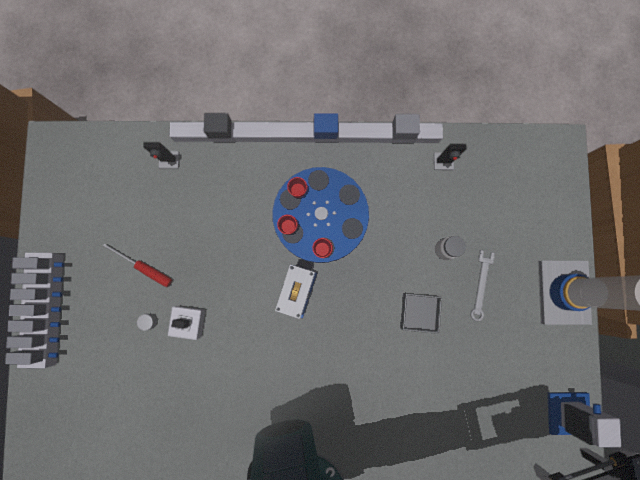

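View pics/side0.png

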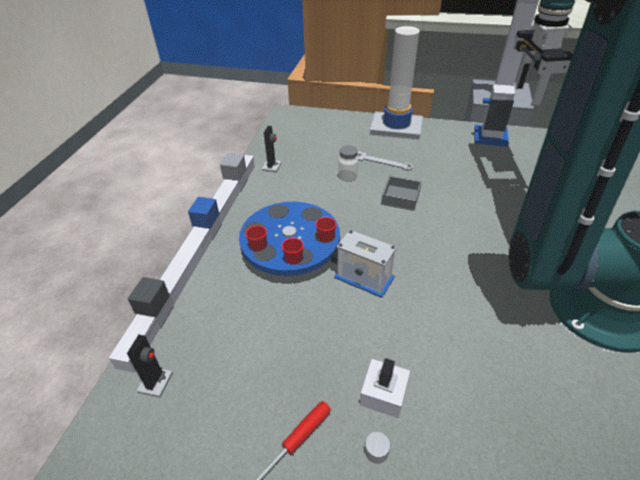

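The top view shows the adjuster at about (296,290), the table at (321,214) and the rest with the bar at (186,322). Pictures viewed: 2. Next I measure these with masks.

```bash
cat > h.py <<'E'
from bench import *
import numpy as np, cv2
from scipy.spatial.transform import Rotation as R
def cast(name,uv,z):
    c=calibration(name);K=c["camera_matrix"]
    p=cv2.undistortPoints(np.array(uv,float).reshape(-1,1,2),K,np.array([c["k1"],0,0,0.]))[:,0]
    d=np.c_[p[:,0],-p[:,1],-np.ones(len(p))]@R.from_euler("xyz",c["orientation"]).as_matrix().T
    e=c["eye"]; return e+d*((z-e[2])/d[:,2])[:,None]
def proj(name,P):
    c=calibration(name);K=c["camera_matrix"]
    q=(np.atleast_2d(P)-c["eye"])@R.from_euler("xyz",c["orientation"]).as_matrix()
    s=np.c_[q[:,0]/-q[:,2],-q[:,1]/-q[:,2]];r2=(s**2).sum(1,keepdims=True)
    s=s*(1+c["k1"]*r2); return s*K[0,0]+K[:2,2]
def state():
    o=get_obs(); return o
E
python3 - <<'E'
from h import *
im=cv2.imread("pics/top0.png");hsv=cv2.cvtColor(im,cv2.COLOR_BGR2HSV)
def big(m,box,n=1):
    x0,y0,x1,y1=box;mm=np.zeros_like(m);mm[y0:y1,x0:x1]=m[y0:y1,x0:x1]
    cs,_=cv2.findContours(mm,cv2.RETR_EXTERNAL,cv2.CHAIN_APPROX_NONE)
    return sorted(cs,key=cv2.contourArea)[::-1][:n]
def rect(c,z,tag):
    W=cast("top",c.reshape(-1,2),z)[:,:2].astype(np.float32)
    r=cv2.minAreaRect(W*1000);print(tag,cv2.contourArea(c),r)
white=((hsv[...,2]>170)&(hsv[...,1]<50)).astype(np.uint8)
rect(big(white,(260,250,335,330))[0],.1,"plate")
rect(big(white,(155,295,215,350))[0],.045,"rest")
yel=((hsv[...,1]>90)&(hsv[...,0]>12)&(hsv[...,0]<35)).astype(np.uint8)
for c in big(yel,(270,260,320,320),2): rect(c,.09,"slot")
blue=((hsv[...,1]>120)&(hsv[...,0]>95)&(hsv[...,0]<130)).astype(np.uint8)
c=big(blue,(255,150,385,270))[0]
W=cast("top",cv2.convexHull(c).reshape(-1,2),.05)[:,:2].astype(np.float32);print("table",cv2.minEnclosingCircle(W))
dark=(hsv[...,2]<70).astype(np.uint8)
rect(big(dark,(165,300,205,340))[0],.095,"handle")
a=cv2.resize(im[240:345,255:340],None,fx=5,fy=5,interpolation=cv2.INTER_CUBIC)[:525]
b=cv2.resize(im[290:360,155:215],None,fx=6,fy=6,interpolation=cv2.INTER_CUBIC)
o=np.zeros((525,425+360,3),np.uint8);o[:,:425]=a;o[:420,425:]=b;cv2.imwrite("pics/crop1.png",o)
E
```

```text
plate 1089.0 ((499.270751953125, 20.145835876464844), (59.85370635986328, 110.73081970214844), 72.24419403076172)
rest 758.5 ((420.47381591796875, 291.2284851074219), (69.10677337646484, 69.04243469238281), 82.60820770263672)
slot 82.5 ((499.5413513183594, 20.06806182861328), (13.904267311096191, 41.41053009033203), 73.79473114013672)
table ((0.6894634366035461, -0.03909750655293465), 0.11920958757400513)
handle 112.5 ((423.746826171875, 283.92608642578125), (18.319547653198242, 39.64784622192383), 0.5263155102729797)
```

View pics/crop1.png

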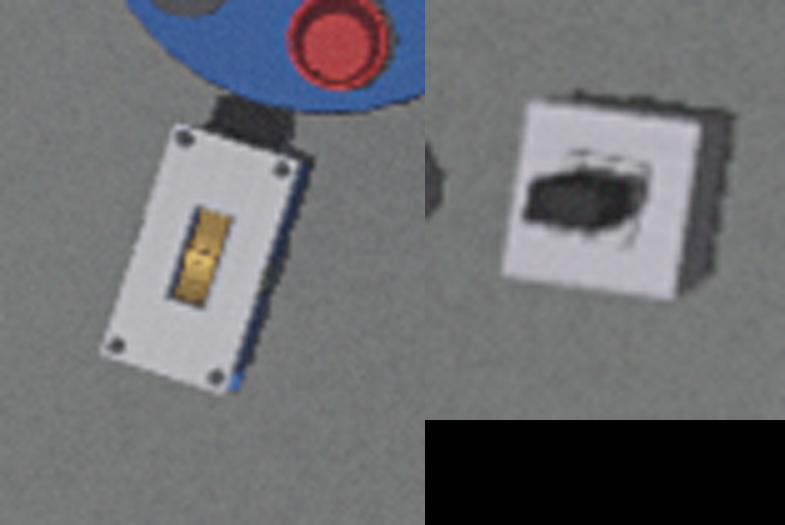

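The crop shows the slot centre at the tooth tip (a bright band mid-slot), so the wheel starts near a tooth-up position. The handle's long side runs along world y in the rest. Pictures viewed: 3. I cross-check with the side camera.

```bash
python3 - <<'E'
from h import *
import bench
print([ (k,getattr(bench,k)) for k in dir(bench) if 'hold' in k.lower()], [k for k in dir(bench) if not k.startswith('_')])
im=cv2.imread("pics/side0.png");hsv=cv2.cvtColor(im,cv2.COLOR_BGR2HSV)
gray=cv2.cvtColor(im,cv2.COLOR_BGR2GRAY)
for n,c,h,a,hx,hy in(("plate",(.4993,.0201),.1,-.310,.056,.03),("rest",(.4205,.2912),.045,-.129,.035,.035)):
    u=np.array([np.cos(a),np.sin(a)]);v=np.array([-u[1],u[0]])
    P=[np.r_[np.array(c)+sx*hx*u+sy*hy*v,h] for sx,sy in((1,1),(1,-1),(-1,-1),(-1,1))]
    q=proj("side",P);print(n,q.round(1).tolist())
    cv2.polylines(im,[np.round(q*16).astype(np.int32)],True,(0,255,0),1,shift=4)
    m=((hsv[...,2]>(165 if n=="rest" else 165))&(hsv[...,1]<40)).astype(np.uint8);mm=np.zeros_like(m)
    x0,y0=q.min(0).astype(int)-6;x1,y1=q.max(0).astype(int)+7;mm[y0:y1,x0:x1]=m[y0:y1,x0:x1]
    cc=max(cv2.findContours(mm,0,1)[0],key=cv2.contourArea)
    print(cv2.minAreaRect(cast("side",cc.reshape(-1,2),h)[:,:2].astype(np.float32)*1000))
g=cv2.imread("pics/side0.png")
o=np.hstack([cv2.resize(im[220:300,325:405],None,fx=5,fy=5,interpolation=cv2.INTER_CUBIC),cv2.resize(im[345:425,345:425],None,fx=5,fy=5,interpolation=cv2.INTER_CUBIC)])
cv2.imwrite("pics/crop2.png",o)
E
```

```text
[('hold_point_z', 0.0188)] ['IKError', 'calibration', 'close_job', 'get_obs', 'hold_point_z', 'snapshot']
plate [[335.8, 245.1], [349.0, 228.7], [395.7, 246.3], [383.7, 264.2]]
((498.7645263671875, 19.660751342773438), (63.466407775878906, 113.89251708984375), 72.69328308105469)
rest [[360.1, 392.1], [371.1, 358.1], [409.2, 370.0], [400.4, 405.6]]
((420.26300048828125, 290.49853515625), (73.50126647949219, 74.24781036376953), 82.86534881591797)
```

View pics/crop2.png

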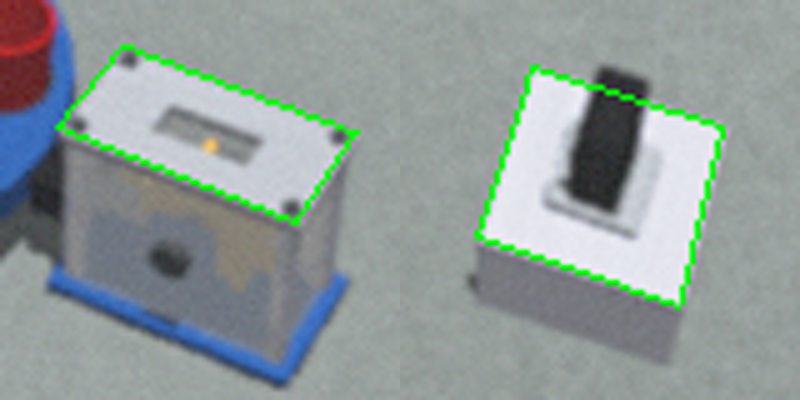

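Both views agree to within 1 mm: slot (0.499, 0.020) with yaw −17.5°, rest (0.420, 0.291) with yaw −7.3°. Pictures viewed: 4. Next I turn the tool and travel above the rest.

Emit:
step_arm --increments "0 0 0 0 0 -0.15; 0 0 0 0 0 -0.15; 0 0 0 0 0 -0.15; 0 0 0 0 0 -0.15; 0 0 0 0 0 -0.15" --claw -1

```text
time: 0.6
tool_pos: [0.1613, -0.5255, 0.2048]
ee_rot: [-3.141, -0.001, 1.054]
wrist_force: [-0.1, 1.0, 0.1]
width: 0.0941
```

Emit:
step_arm --increments "0 0 0 0 0 -0.15; 0 0 0 0 0 -0.15; 0 0 0 0 0 -0.095; 2 0.4 0 0 0 0; 4 0.7 0 0 0 0"

```text
time: 1.1
tool_pos: [0.1794, -0.4681, 0.2041]
ee_rot: [-3.141, -0.002, 1.44]
wrist_force: [-0.5, 0.3, 0.0]
width: 0.0939
```

Emit:
step_arm --increments "4 0.7 0 0 0 0; 4 0.7 0 0 0 0; 4 0.7 0 0 0 0; 4 0.7 0 0 0 0; 4 0.7 0 0 0 0"

```text
time: 1.6
tool_pos: [0.2402, -0.272, 0.205]
ee_rot: [-3.141, -0.001, 1.442]
wrist_force: [1.1, 0.5, 0.7]
width: 0.0942
```

Emit:
step_arm --increments "4 0.7 0 0 0 0; 4 0.7 0 0 0 0; 4 0.7 0 0 0 0; 4 0.7 0 0 0 0; 4 0.7 0 0 0 0"

```text
time: 2.1
tool_pos: [0.3003, -0.0783, 0.2052]
ee_rot: [3.141, 0.0, 1.442]
wrist_force: [1.5, -0.6, -0.3]
width: 0.0943
```

Emit:
step_arm --increments "4 0.7 0 0 0 0; 4 0.7 0 0 0 0; 4 0.7 0 0 0 0; 4 0.7 0 0 0 0; 4 0.7 0 0 0 0"

```text
time: 2.6
tool_pos: [0.3605, 0.1158, 0.2052]
ee_rot: [3.142, 0.0, 1.443]
wrist_force: [0.4, 0.7, 0.4]
width: 0.094
```

```bash
cat >> h.py <<'E'
def goto(x,y,z,yaw):
    o=get_obs();T=R.from_euler("xyz",o["ee_rot"]);D=R.from_euler("xyz",[np.pi,0,yaw])
    print("t",round(o["time"],2),"p",(o["tool_pos"]*1000).round(2),"rpy",o["ee_rot"].round(4),"F",o["wrist_force"].round(2),"w",round(o["width"]*1000,1))
    print("shift cm",(T.inv().apply(np.array([x,y,z])-o["tool_pos"])*100).round(2),"turn",(T.inv()*D).as_rotvec().round(4))
E
python3 -c "
from h import *
goto(.4204,.2909,.0542,1.443)"
```

```text
t 2.6 p [360.49 115.8  205.15] rpy [3.1416e+00 4.0000e-04 1.4435e+00] F [0.43 0.72 0.42] w 94.0
shift cm [18.13  3.72 15.09] turn [0.     0.0004 0.0005]
```

Emit:
step_arm --increments "4 0.8 0 0 0 0; 4 0.8 0 0 0 0; 4 0.8 1 0 0 0; 4 0.8 2 0 0 0; 2 0.4 2 0 0 0"

```text
time: 3.1
tool_pos: [0.4196, 0.2907, 0.1543]
ee_rot: [-3.141, -0.001, 1.445]
wrist_force: [0.6, 0.3, 0.1]
width: 0.0938
```

Emit:
step_arm --increments "0 0 2 0 0 0; 0 0 1 0 0 0; 0 0 0 0 0 0"

```text
time: 3.4
tool_pos: [0.418, 0.2871, 0.1233]
ee_rot: [-3.138, 0.003, 1.443]
wrist_force: [0.1, -0.3, -1.0]
width: 0.094
```

```bash
python3 -c "
from h import *
goto(.4204,.2909,.0542,1.443)"
```

```text
t 3.4 p [418.04 287.09 123.26] rpy [-3.1379e+00  2.9000e-03  1.4428e+00] F [ 0.06 -0.34 -0.96] w 94.0
shift cm [0.43 0.21 6.9 ] turn [-0.0037  0.0029 -0.0002]
```

Emit:
step_arm --increments "0.2 0.2 1 0 0 0; 0 0 1 0 0 0; 0 0 1 0 0 0; 0 0 0 0 0 0; 0 0 0 0 0 0"

```text
time: 3.9
tool_pos: [0.4215, 0.2894, 0.0952]
ee_rot: [-3.141, 0.0, 1.443]
wrist_force: [-0.2, 0.4, 0.4]
width: 0.0938
```

```bash
python3 -c "
from h import *
goto(.4204,.2909,.0542,1.443)"
```

```text
t 3.9 p [421.47 289.39  95.21] rpy [-3.1412e+00  4.0000e-04  1.4425e+00] F [-0.18  0.37  0.37] w 93.8
shift cm [ 0.14 -0.12  4.1 ] turn [-0.0004  0.0004 -0.0005]
```

Emit:
step_arm --increments "0.1 -0.1 1.5 0 0 0; 0 0 1.3 0 0 0; 0 0 0.8 0 0 0; 0 0 0.4 0 0 0; 0 0 0 0 0 0"

```text
time: 4.4
tool_pos: [0.4203, 0.2905, 0.0547]
ee_rot: [-3.14, 0.001, 1.443]
wrist_force: [0.1, -0.0, -0.3]
width: 0.0939
```

Emit:
step_arm --increments "0 0 0 0 0 0; 0 0 0 0 0 0"

```text
time: 4.6
tool_pos: [0.4212, 0.291, 0.0561]
ee_rot: [3.141, -0.001, 1.443]
wrist_force: [0.2, -0.3, -0.3]
width: 0.094
```

```bash
python3 -c "
from h import *
goto(.4204,.2909,.0542,1.443)"
```

```text
t 4.6 p [421.2  290.97  56.1 ] rpy [ 3.1405e+00 -6.0000e-04  1.4428e+00] F [ 0.22 -0.26 -0.3 ] w 94.0
shift cm [-0.02 -0.08  0.19] turn [ 0.0011 -0.0006 -0.0002]
```

Emit:
step_arm --increments "0 -0.05 0.15 0 0 0; 0 0 0 0 0 0; 0 0 0 0 0 0; 0 0 0 0 0 0; 0 0 0 0 0 0" --claw 1

```text
time: 5.1
tool_pos: [0.4203, 0.2908, 0.054]
ee_rot: [3.142, 0.0, 1.443]
wrist_force: [-0.4, -0.7, -1.3]
width: 0.0574
```

Emit:
step_arm --increments "0 0 0 0 0 0; 0 0 0 0 0 0; 0 0 0 0 0 0; 0 0 0 0 0 0; 0 0 0 0 0 0"

```text
time: 5.6
tool_pos: [0.4204, 0.2909, 0.054]
ee_rot: [3.141, -0.0, 1.443]
wrist_force: [-0.6, 0.6, -0.6]
width: 0.0175
```

```bash
python3 -c "
from h import *
goto(.4204,.2909,.0542,1.443)"
```

```text
t 5.6 p [420.43 290.86  53.96] rpy [ 3.1412e+00 -1.0000e-04  1.4428e+00] F [-0.62  0.63 -0.62] w 17.5
shift cm [ 0.   -0.   -0.02] turn [ 0.0004 -0.0001 -0.0002]
```

Emit:
step_arm --increments "0 0 -0.5 0 0 0; 0 0 -1 0 0 0; 0 0 -1.5 0 0 0; 0 0 -2 0 0 0; 0 0 -2 0 0 0"

```text
time: 6.1
tool_pos: [0.4201, 0.2908, 0.1251]
ee_rot: [-3.141, 0.0, 1.443]
wrist_force: [0.0, 1.3, -1.0]
width: 0.018
```

Emit:
step_arm --increments "0 0 -2 0 0 0; 0 0 -2 0 0 0; 0 0 -1 0 0 0; 0 0 0 0 0 0; 0 0 0 0 0 0"

```text
time: 6.6
tool_pos: [0.4199, 0.2907, 0.1734]
ee_rot: [-3.141, 0.001, 1.443]
wrist_force: [-0.4, 0.1, -1.5]
width: 0.0177
```

```bash
python3 - <<'E'
from h import *
s=snapshot("side");t=snapshot("top");o=get_obs();p=o["tool_pos"]
goto(.499,.020,.174,1.265)
im=s[:,:,::-1].copy()
tip=p+[0,0,-.049]
yaw=o["ee_rot"][2];ax=np.array([np.cos(yaw),np.sin(yaw),0]);ay=np.array([np.sin(yaw),-np.cos(yaw),0])
q=proj("side",[tip+sx*.003*ay+sy*.006*ax for sx,sy in((1,1),(1,-1),(-1,-1),(-1,1))])
print(q.round(1).tolist())
x0,y0=proj("side",[tip])[0].astype(int)-[40,60]
x0=max(0,min(560,x0));y0=max(0,min(380,y0))
raw=im.copy()
cv2.polylines(im,[np.round(q*16).astype(np.int32)],True,(0,255,0),1,shift=4)
cv2.imwrite("pics/side_b.png",raw)
print(x0,y0)
cv2.imwrite("pics/crop3.png",np.hstack([cv2.resize(a[y0:y0+100,x0:x0+80],None,fx=5,fy=5,interpolation=cv2.INTER_CUBIC) for a in(raw,im)]))
E
```

```text
t 6.7 p [419.53 290.42 172.47] rpy [-3.1394e+00  1.7000e-03  1.4428e+00] F [-0.3  -0.35 -1.45] w 18.0
shift cm [-25.81  11.33  -0.13] turn [-0.002   0.0019  0.1778]
[[386.9, 358.3], [388.7, 352.2], [392.3, 353.3], [390.5, 359.4]]
349 295
```

View pics/crop3.png

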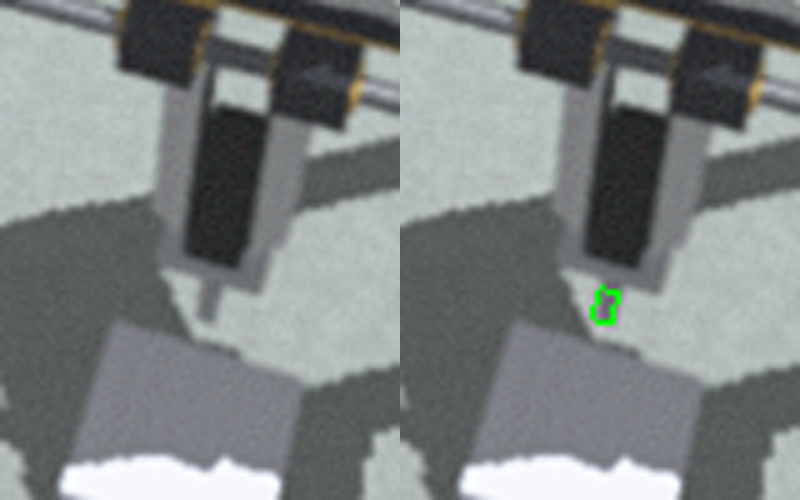

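The blade hangs straight, with its lower front edge at about pixel (390,359) against a predicted (389,359). It is centred in y to within 1 mm. Pictures viewed: 5. Next I go above the slot.

Emit:
step_arm --increments "0 0 -0.5 0 0 0.09; 0 0 0 0 0 0.088; -2 0 0 0 0 0; -4 0 0 0 0 0; -4 0 0 0 0 0"

```text
time: 7.2
tool_pos: [0.389, 0.1945, 0.1774]
ee_rot: [-3.139, 0.002, 1.266]
wrist_force: [-0.6, -0.6, -0.8]
width: 0.0179
```

```bash
python3 -c "
from h import *
goto(.489,.0232,.170,1.265)"
```

```text
t 7.2 p [389.01 194.48 177.36] rpy [-3.1394e+00  2.2000e-03  1.2665e+00] F [-0.63 -0.6  -0.8 ] w 17.9
shift cm [-13.34  14.67   0.73] turn [-0.0022  0.0022  0.0015]
```

Emit:
step_arm --increments "-2.5 2.8 0 0 0 0; -3 3 0 0 0 0; -3 3 0 0 0 0; -2.5 3 0 0 0 0; -1.5 2 0 0 0 0"

```text
time: 7.7
tool_pos: [0.4843, 0.0322, 0.1776]
ee_rot: [-3.14, 0.001, 1.262]
wrist_force: [-0.3, 0.5, -2.3]
width: 0.0178
```

Emit:
step_arm --increments "-0.8 0.9 0 0 0 0; 0 0 0 0 0 0; 0 0 0 0 0 0; 0 0 0 0 0 0"

```text
time: 8.1
tool_pos: [0.4896, 0.0256, 0.1789]
ee_rot: [-3.141, -0.0, 1.267]
wrist_force: [0.1, 0.3, -1.2]
width: 0.0176
```

```bash
python3 -c "
from h import *
goto(.489,.0232,.129,1.265)"
```

```text
t 8.1 p [489.57  25.58 178.86] rpy [-3.1410e+00 -3.0000e-04  1.2666e+00] F [ 0.08  0.27 -1.21] w 17.6
shift cm [-0.25  0.02  4.99] turn [-0.0006 -0.0003  0.0016]
```

Emit:
step_arm --increments "-0.2 0 0.8 0 0 0; 0 0 1 0 0 0; 0 0 0.5 0 0 0; 0 0 0 0 0 0; 0 0 0 0 0 0"

```text
time: 8.6
tool_pos: [0.4894, 0.0226, 0.1556]
ee_rot: [-3.141, 0.0, 1.265]
wrist_force: [0.3, -0.2, -1.7]
width: 0.0175
```

```bash
python3 - <<'E'
from h import *
s=snapshot("side");goto(.489,.0232,.129,1.265)
o=get_obs();p=o["tool_pos"];yaw=o["ee_rot"][2]
ax=np.array([np.cos(yaw),np.sin(yaw),0]);ay=np.array([np.sin(yaw),-np.cos(yaw),0])
tip=p-[0,0,.049]
print(proj("side",[tip+.003*ay+.006*ax,tip-.003*ay+.006*ax]).round(1).tolist())
a=-.3054;u=np.array([np.cos(a),np.sin(a),0]);v=np.array([-u[1],u[0],0]);c=np.array([.499,.02,.1])
q=proj("side",[c+i*.022*u+j*.009*v for i,j in((1,1),(1,-1),(-1,-1),(-1,1))]);print("slot",q.round(1).tolist())
raw=s[:,:,::-1].copy();im=raw.copy();cv2.polylines(im,[np.round(q*16).astype(np.int32)],True,(0,255,0),1,shift=4)
cv2.imwrite("pics/crop4.png",np.hstack([cv2.resize(b[205:285,325:405],None,fx=5,fy=5,interpolation=cv2.INTER_CUBIC) for b in(raw,im)]))
E
```

```text
t 8.65 p [489.7   22.5  156.05] rpy [3.1414 0.     1.2649] F [-0.06 -0.09 -2.41] w 17.8
shift cm [ 0.05 -0.09  2.71] turn [ 0.0002  0.     -0.0001]
[[367.6, 246.0], [370.2, 247.0]]
slot [[354.6, 244.7], [358.5, 239.6], [377.0, 246.7], [373.3, 251.9]]
```

View pics/crop4.png

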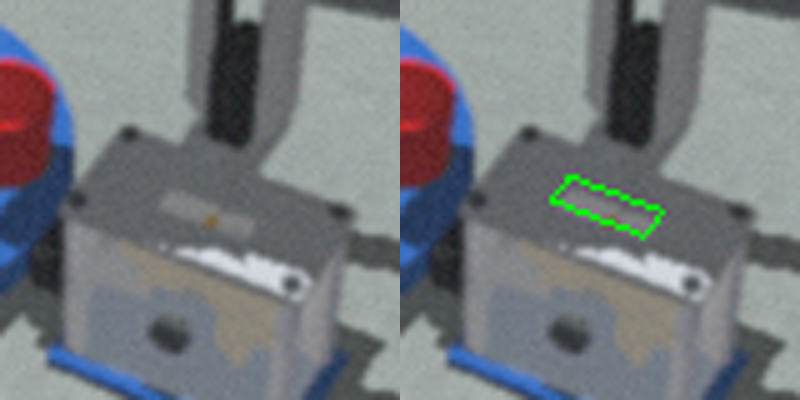

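The gripper's shadow hides the blade against the plate. The measured slot outline lies on the visible slot. Pictures viewed: 6. One contrast-stretched crop should show the blade.

```bash
python3 - <<'E'
from h import *
ims=np.mean([snapshot("side").astype(float) for _ in range(4)],0)
ims2=np.mean([snapshot("top").astype(float) for _ in range(1)],0)
g=ims[215:265,340:400].mean(2);g=np.clip((g-60)*255/90,0,255).astype(np.uint8)
cv2.imwrite("pics/crop5.png",cv2.resize(g,None,fx=10,fy=10,interpolation=cv2.INTER_CUBIC))
goto(.489,.0232,.129,1.265)
E
```

```text
t 8.9 p [489.86  22.4  156.32] rpy [ 3.1408e+00 -1.0000e-04  1.2647e+00] F [-1.07 -0.26 -0.87] w 17.6
shift cm [ 0.05 -0.11  2.73] turn [ 0.0008 -0.0001 -0.0003]
```

View pics/crop5.png

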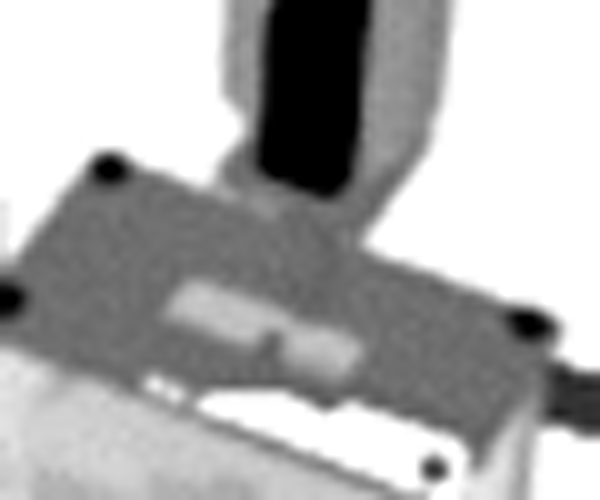

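The blade can't be told apart from the plate here. By arm pose it stands at adjuster x −9.4 mm, y −0.5 mm, so it is centred. Pictures viewed: 7. I lower it gently, watching Fz.

Emit:
step_arm --increments "0 -0.1 0.3 0 0 0; 0 0 0.2 0 0 0; 0 0 0.2 0 0 0; 0 0 0.1 0 0 0; 0 0 0 0 0 0"

```text
time: 9.4
tool_pos: [0.4885, 0.0228, 0.1476]
ee_rot: [-3.141, 0.0, 1.265]
wrist_force: [-0.6, 0.0, -1.7]
width: 0.0178
```

Emit:
step_arm --increments "0 0 0.15 0 0 0; 0 0 0.15 0 0 0; 0 0 0.15 0 0 0; 0 0 0 0 0 0"

```text
time: 9.8
tool_pos: [0.4885, 0.0228, 0.1431]
ee_rot: [-3.141, 0.0, 1.265]
wrist_force: [-0.6, 0.2, -1.8]
width: 0.018
```

```bash
cat >> h.py <<'E'
A=-.3054;U=np.array([np.cos(A),np.sin(A),0]);V=np.array([-U[1],U[0],0])
def adj(tag=""):
    o=get_obs();d=o["tool_pos"]-[.499,.02,0];f=o["wrist_force"]
    print(tag,"t",round(o["time"],2),"adj x %.1f y %.1f tipz %.1f"%(d@U*1000,d@V*1000,d[2]*1000-49),"Fx %.2f Fy %.2f Fz %.2f"%(f@U,f@V,f[2]),"M",o["wrist_torque"].round(3),"rpy",o["ee_rot"].round(4))
E
python3 -c "
from h import *
adj()"
```

```text
t 9.8 adj x -10.9 y -0.5 tipz 94.1 Fx -0.61 Fy -0.02 Fz -1.77 M [-0.027 -0.071  0.05 ] rpy [-3.1411e+00  2.0000e-04  1.2648e+00]
```

The blade is in the slot without contact. I continue down to tip z of about 80 mm.

Emit:
step_arm --increments "0 0 0.2 0 0 0; 0 0 0.2 0 0 0; 0 0 0.2 0 0 0; 0 0 0.1 0 0 0; 0 0 0 0 0 0"

```text
time: 10.3
tool_pos: [0.4885, 0.0228, 0.1362]
ee_rot: [-3.141, 0.0, 1.265]
wrist_force: [0.3, -0.3, -1.1]
width: 0.0177
```

Emit:
step_arm --increments "0 0 0.2 0 0 0; 0 0 0.2 0 0 0; 0 0 0.2 0 0 0; 0 0 0.1 0 0 0; 0 0 0 0 0 0"

```text
time: 10.8
tool_pos: [0.4885, 0.0227, 0.1292]
ee_rot: [-3.141, 0.0, 1.265]
wrist_force: [-0.4, -0.1, -1.5]
width: 0.0173
```

```bash
python3 -c "
from h import *
adj()"
```

```text
t 10.8 adj x -10.8 y -0.5 tipz 80.2 Fx -0.40 Fy -0.19 Fz -1.54 M [-0.012 -0.045 -0.012] rpy [-3.1412e+00  2.0000e-04  1.2648e+00]
```

Emit:
step_arm --increments "0 0.15 0 0 0 0; 0 0.15 0 0 0 0; 0 0.1 0 0 0 0; 0 0.1 0 0 0 0; 0 0.1 0 0 0 0"

```text
time: 11.3
tool_pos: [0.4944, 0.0209, 0.1295]
ee_rot: [-3.141, 0.0, 1.265]
wrist_force: [-1.8, 0.7, -1.2]
width: 0.0175
```

Emit:
step_arm --increments "0 0.1 0 0 0 0; 0 0.1 0 0 0 0; 0 0.1 0 0 0 0"

```text
time: 11.6
tool_pos: [0.4962, 0.0204, 0.1293]
ee_rot: [-3.139, 0.0, 1.265]
wrist_force: [-5.3, 0.9, 0.5]
width: 0.018
```

```bash
python3 -c "
from h import *
adj()"
```

```text
t 11.6 adj x -2.8 y -0.5 tipz 80.3 Fx -5.37 Fy -0.72 Fz 0.51 M [ 0.333  1.02  -0.005] rpy [-3.1388e+00  2.0000e-04  1.2651e+00]
```

Emit:
step_arm --increments "0 0 0 0 0 0; 0 0 0 0 0 0; 0 0 0 0 0 0"

```text
time: 11.9
tool_pos: [0.4969, 0.0202, 0.1293]
ee_rot: [-3.141, 0.0, 1.265]
wrist_force: [-3.4, 2.5, -0.2]
width: 0.0178
```

```bash
python3 - <<'E'
from h import *
adj()
for i in range(4):
    s=snapshot("top"); adj()
E
```

```text
t 11.9 adj x -2.0 y -0.5 tipz 80.3 Fx -3.95 Fy 1.33 Fz -0.17 M [ 0.298  0.896 -0.03 ] rpy [-3.1409e+00  1.0000e-04  1.2649e+00]
 t 11.95 adj x -2.0 y -0.5 tipz 80.3 Fx -5.06 Fy 0.06 Fz -0.01 M [ 0.234  0.931 -0.006] rpy [-3.1409e+00  1.0000e-04  1.2649e+00]
 t 12.0 adj x -1.9 y -0.5 tipz 80.3 Fx -3.16 Fy -0.19 Fz -0.18 M [ 0.324  0.909 -0.013] rpy [-3.1411e+00  1.0000e-04  1.2649e+00]
 t 12.05 adj x -1.9 y -0.5 tipz 80.3 Fx -4.30 Fy 0.00 Fz 0.09 M [0.266 0.876 0.015] rpy [-3.1412e+00  1.0000e-04  1.2648e+00]
 t 12.1 adj x -1.8 y -0.5 tipz 80.3 Fx -2.82 Fy -0.17 Fz -0.06 M [0.284 0.888 0.091] rpy [-3.1412e+00  1.0000e-04  1.2648e+00]
```

Emit:
step_arm --increments "0 0.06 0 0 0 0; 0 0.06 0 0 0 0; 0 0.06 0 0 0 0; 0 0.06 0 0 0 0; 0 0.06 0 0 0 0"

```text
time: 12.6
tool_pos: [0.5, 0.0192, 0.1292]
ee_rot: [-3.141, 0.0, 1.265]
wrist_force: [-3.7, 1.7, -1.3]
width: 0.0178
```

```bash
python3 - <<'E'
from h import *
adj()
for n in("top","side"):
    im=cv2.imread(f"pics/{n}0.png").astype(np.float32)
    xs=np.arange(52,100,2)
    for j in((0,-8,8) if n=="top" else (19,)):   # side: near face of shoe not resolved; sample top strip
        P=[np.array([.499,.02,.051])+U*x/1000+V*j/1000 for x in xs]
        q=proj(n,P).astype(np.float32)
        s=cv2.remap(im,q[:,0].reshape(1,-1),q[:,1].reshape(1,-1),cv2.INTER_LINEAR)[0]
        print(n,j,[(int(x),int(c[0]),int(c[2])) for x,c in zip(xs,s)])
E
```

```text
t 12.6 adj x 1.2 y -0.5 tipz 80.2 Fx -4.07 Fy 0.46 Fz -1.34 M [ 0.302  0.928 -0.047] rpy [-3.1411e+00  1.0000e-04  1.2648e+00]
top 0 [(52, 182, 178), (54, 187, 181), (56, 188, 184), (58, 129, 126), (60, 72, 69), (62, 49, 46), (64, 51, 50), (66, 53, 49), (68, 54, 50), (70, 53, 50), (72, 51, 47), (74, 54, 50), (76, 50, 47), (78, 66, 47), (80, 106, 53), (82, 156, 59), (84, 154, 63), (86, 150, 61), (88, 149, 61), (90, 150, 63), (92, 149, 57), (94, 150, 61), (96, 152, 63), (98, 152, 62)]
top -8 [(52, 184, 180), (54, 188, 182), (56, 189, 184), (58, 129, 123), (60, 74, 68), (62, 51, 44), (64, 53, 46), (66, 57, 54), (68, 54, 50), (70, 52, 49), (72, 50, 47), (74, 52, 49), (76, 48, 46), (78, 61, 51), (80, 95, 55), (82, 150, 59), (84, 154, 63), (86, 153, 64), (88, 153, 63), (90, 153, 63), (92, 150, 61), (94, 148, 58), (96, 148, 59), (98, 150, 60)]
top 8 [(52, 183, 177), (54, 186, 180), (56, 189, 184), (58, 124, 118), (60, 67, 62), (62, 44, 40), (64, 45, 44), (66, 52, 48), (68, 51, 48), (70, 52, 50), (72, 56, 51), (74, 55, 53), (76, 48, 48), (78, 59, 48), (80, 98, 53), (82, 157, 70), (84, 157, 67), (86, 155, 67), (88, 153, 66), (90, 151, 63), (92, 148, 61), (94, 149, 60), (96, 149, 60), (98, 149, 60)]
side 19 [(52, 137, 129), (54, 136, 125), (56, 125, 116), (58, 95, 88), (60, 69, 64), (62, 52, 51), (64, 51, 47), (66, 48, 43), (68, 52, 47), (70, 52, 50), (72, 53, 47), (74, 65, 48), (76, 90, 44), (78, 125, 43), (80, 164, 54), (82, 184, 58), (84, 190, 60), (86, 188, 58), (88, 185, 58), (90, 185, 59), (92, 186, 56), (94, 185, 57), (96, 185, 57), (98, 184, 55)]
```

Free running reads about 4 N (moment ≈0.97 N m), and the wheel is turning. I go on in small steps and check the force at each.

Emit:
step_arm --increments "0 0.06 0 0 0 0; 0 0.06 0 0 0 0; 0 0.03 0 0 0 0"

```text
time: 12.9
tool_pos: [0.5013, 0.0187, 0.1291]
ee_rot: [-3.141, 0.0, 1.265]
wrist_force: [-4.2, 1.7, -2.7]
width: 0.0179
```

```bash
python3 -c "
from h import *
adj()"
```

```text
t 12.9 adj x 2.6 y -0.5 tipz 80.1 Fx -4.49 Fy 0.34 Fz -2.71 M [0.381 1.017 0.02 ] rpy [-3.1408e+00  2.0000e-04  1.2648e+00]
```

Emit:
step_arm --increments "0 0.06 0 0 0 0; 0 0.06 0 0 0 0; 0 0.03 0 0 0 0"

```text
time: 13.2
tool_pos: [0.5029, 0.0182, 0.1293]
ee_rot: [-3.141, 0.0, 1.265]
wrist_force: [-4.7, 1.3, -2.0]
width: 0.0181
```

Emit:
step_arm --increments "0 0.06 0 0 0 0; 0 0.06 0 0 0 0; 0 0.03 0 0 0 0"

```text
time: 13.5
tool_pos: [0.5045, 0.0176, 0.1295]
ee_rot: [3.141, 0.0, 1.265]
wrist_force: [-4.1, 0.4, -2.6]
width: 0.0182
```

```bash
python3 -c "
from h import *
adj()"
```

```text
t 13.5 adj x 6.0 y -0.6 tipz 80.5 Fx -4.01 Fy -0.82 Fz -2.56 M [ 0.254  1.024 -0.029] rpy [3.1413e+00 3.0000e-04 1.2647e+00]
```

Emit:
step_arm --increments "0 0.06 0 0 0 0; 0 0.06 0 0 0 0; 0 0.05 0 0 0 0"

```text
time: 13.8
tool_pos: [0.5061, 0.0172, 0.1296]
ee_rot: [3.141, 0.0, 1.265]
wrist_force: [-3.8, 0.8, -2.7]
width: 0.0178
```

Emit:
step_arm --increments "0 0.06 0 0 0 0; 0 0.06 0 0 0 0; 0 0.06 0 0 0 0"

```text
time: 14.1
tool_pos: [0.5079, 0.0167, 0.1295]
ee_rot: [3.141, 0.0, 1.265]
wrist_force: [-3.6, 1.8, -1.4]
width: 0.018
```

```bash
python3 -c "
from h import *
adj()"
```

```text
t 14.1 adj x 9.4 y -0.5 tipz 80.5 Fx -3.92 Fy 0.61 Fz -1.36 M [0.252 1.044 0.042] rpy [3.1413e+00 1.0000e-04 1.2648e+00]
```

Emit:
step_arm --increments "0 0.06 0 0 0 0; 0 0.06 0 0 0 0; 0 0.06 0 0 0 0"

```text
time: 14.4
tool_pos: [0.5096, 0.0162, 0.1296]
ee_rot: [3.141, -0.0, 1.265]
wrist_force: [-3.0, 1.1, -1.8]
width: 0.0178
```

Emit:
step_arm --increments "0 0.06 0 0 0 0; 0 0.06 0 0 0 0; 0 0.06 0 0 0 0"

```text
time: 14.7
tool_pos: [0.5113, 0.0156, 0.1295]
ee_rot: [3.141, -0.0, 1.265]
wrist_force: [-3.6, 0.3, -2.3]
width: 0.0176
```

Emit:
step_arm --increments "0 0.06 0 0 0 0; 0 0.06 0 0 0 0; 0 0.06 0 0 0 0"

```text
time: 15.0
tool_pos: [0.513, 0.0151, 0.1296]
ee_rot: [3.141, 0.0, 1.265]
wrist_force: [-4.8, 0.7, -1.6]
width: 0.0178
```

Emit:
step_arm --increments "0 0.06 0 0 0 0; 0 0.06 0 0 0 0; 0 0.03 0 0 0 0"

```text
time: 15.3
tool_pos: [0.5145, 0.0146, 0.1295]
ee_rot: [3.141, 0.0, 1.265]
wrist_force: [-4.1, 0.3, -2.0]
width: 0.0178
```

```bash
python3 -c "
from h import *
adj()"
```

```text
t 15.3 adj x 16.4 y -0.5 tipz 80.5 Fx -4.04 Fy -0.93 Fz -1.97 M [0.308 0.918 0.031] rpy [3.1412e+00 1.0000e-04 1.2648e+00]
```

Stroke 1 is done without bearing, still at about 4 N. I lift out and go back.

Emit:
step_arm --increments "0 -0.1 0 0 0 0; 0 0 -0.6 0 0 0; 0 0 -0.7 0 0 0; 0 0 -0.4 0 0 0; 0 0 0 0 0 0"

```text
time: 15.8
tool_pos: [0.5147, 0.0147, 0.1482]
ee_rot: [3.138, -0.001, 1.265]
wrist_force: [-0.2, 0.6, -1.5]
width: 0.0177
```

Emit:
step_arm --increments "0 -0.4 0 0 0 0; 0 -0.6 0 0 0 0; 0 -0.7 0 0 0 0; 0 -0.6 0 0 0 0; 0 -0.3 0 0 0 0"

```text
time: 16.3
tool_pos: [0.4877, 0.0231, 0.1464]
ee_rot: [-3.141, 0.0, 1.265]
wrist_force: [-0.7, -0.3, -1.2]
width: 0.0178
```

Emit:
step_arm --increments "0 0 0 0 0 0; 0 0 0 0 0 0; 0 0 0.3 0 0 0; 0 0 0.3 0 0 0"

```text
time: 16.7
tool_pos: [0.4888, 0.0227, 0.1402]
ee_rot: [3.141, 0.0, 1.265]
wrist_force: [-0.9, -0.2, -2.2]
width: 0.0177
```

```bash
python3 -c "
from h import *
adj()"
```

```text
t 16.7 adj x -10.6 y -0.5 tipz 91.2 Fx -0.82 Fy -0.44 Fz -2.17 M [-0.038 -0.03  -0.044] rpy [3.1414e+00 1.0000e-04 1.2647e+00]
```

Clear. I drop in and approach the next tooth.

Emit:
step_arm --increments "0 0 0.3 0 0 0; 0 0 0.3 0 0 0; 0 0 0.3 0 0 0; 0 0 0.2 0 0 0; 0 0 0 0 0 0"

```text
time: 17.2
tool_pos: [0.4883, 0.0228, 0.129]
ee_rot: [-3.141, 0.0, 1.265]
wrist_force: [0.2, 0.3, -1.8]
width: 0.0177
```

Emit:
step_arm --increments "0 0.1 0 0 0 0; 0 0.1 0 0 0 0; 0 0.1 0 0 0 0; 0 0.1 0 0 0 0; 0 0.05 0 0 0 0"

```text
time: 17.7
tool_pos: [0.493, 0.0214, 0.1295]
ee_rot: [3.141, 0.0, 1.265]
wrist_force: [-0.2, -0.5, -0.6]
width: 0.0179
```

```bash
python3 -c "
from h import *
adj()"
```

```text
t 17.7 adj x -6.1 y -0.5 tipz 80.5 Fx 0.01 Fy -0.56 Fz -0.62 M [-0.039 -0.061 -0.046] rpy [3.1414e+00 1.0000e-04 1.2648e+00]
```

Emit:
step_arm --increments "0 0.04 0 0 0 0"

```text
time: 17.8
tool_pos: [0.4933, 0.0213, 0.1295]
ee_rot: [3.142, 0.0, 1.265]
wrist_force: [-1.2, -0.1, -1.8]
width: 0.0178
```

Emit:
step_arm --increments "0 0.04 0 0 0 0"

```text
time: 17.9
tool_pos: [0.4935, 0.0212, 0.1294]
ee_rot: [-3.141, 0.0, 1.265]
wrist_force: [0.3, 1.2, -1.1]
width: 0.018
```

Emit:
step_arm --increments "0 0.04 0 0 0 0"

```text
time: 18.0
tool_pos: [0.4935, 0.0212, 0.1294]
ee_rot: [-3.14, 0.0, 1.265]
wrist_force: [-1.7, 0.4, -0.7]
width: 0.0178
```

Emit:
step_arm --increments "0 0.04 0 0 0 0"

```text
time: 18.1
tool_pos: [0.4936, 0.0212, 0.1294]
ee_rot: [-3.14, 0.0, 1.265]
wrist_force: [-3.3, 1.8, 0.4]
width: 0.0178
```

Emit:
step_arm --increments "0 0.04 0 0 0 0"

```text
time: 18.2
tool_pos: [0.4938, 0.0212, 0.1294]
ee_rot: [-3.139, 0.0, 1.265]
wrist_force: [-3.2, 1.4, 0.7]
width: 0.018
```

Stall stiffness is about 3 N per mm commanded, so steps of about 2 mm stay under the limit even if it starts to bear.

Emit:
step_arm --increments "0 0.06 0 0 0 0; 0 0.06 0 0 0 0"

```text
time: 18.4
tool_pos: [0.4953, 0.0207, 0.1294]
ee_rot: [-3.14, 0.0, 1.265]
wrist_force: [-4.0, 0.9, 0.9]
width: 0.0177
```

Emit:
step_arm --increments "0 0.06 0 0 0 0; 0 0.04 0 0 0 0"

```text
time: 18.6
tool_pos: [0.4966, 0.0203, 0.1294]
ee_rot: [-3.141, 0.0, 1.265]
wrist_force: [-3.8, -0.0, 0.2]
width: 0.0175
```

Emit:
step_arm --increments "0 0.06 0 0 0 0; 0 0.06 0 0 0 0"

```text
time: 18.8
tool_pos: [0.498, 0.0199, 0.1294]
ee_rot: [-3.141, 0.0, 1.265]
wrist_force: [-4.1, 1.9, 1.2]
width: 0.0178
```

Emit:
step_arm --increments "0 0.06 0 0 0 0; 0 0.04 0 0 0 0"

```text
time: 19.0
tool_pos: [0.4989, 0.0195, 0.1293]
ee_rot: [-3.141, 0.0, 1.265]
wrist_force: [-3.9, 1.2, 0.8]
width: 0.0178
```

Emit:
step_arm --increments "0 0.06 0 0 0 0; 0 0.06 0 0 0 0"

```text
time: 19.2
tool_pos: [0.4999, 0.0192, 0.1293]
ee_rot: [-3.141, 0.0, 1.265]
wrist_force: [-4.9, 1.4, 0.6]
width: 0.0176
```

Emit:
step_arm --increments "0 0.06 0 0 0 0; 0 0.05 0 0 0 0"

```text
time: 19.4
tool_pos: [0.5007, 0.019, 0.1292]
ee_rot: [-3.14, 0.0, 1.265]
wrist_force: [-4.8, 1.8, -0.5]
width: 0.0178
```

Emit:
step_arm --increments "0 0.05 0 0 0 0"

```text
time: 19.5
tool_pos: [0.5011, 0.0188, 0.1291]
ee_rot: [-3.14, 0.0, 1.265]
wrist_force: [-5.8, 2.1, 0.7]
width: 0.0177
```

```bash
python3 -c "
from h import *
adj()"
```

```text
t 19.5 adj x 2.4 y -0.5 tipz 80.1 Fx -6.21 Fy 0.25 Fz 0.69 M [ 0.444  1.279 -0.047] rpy [-3.1400e+00  2.0000e-04  1.2649e+00]
```

The push is rising (≈6 N, moment 1.35 against 1.06 at the same place in stroke 1). I use smaller steps now.

Emit:
step_arm --increments "0 0.04 0 0 0 0"

```text
time: 19.6
tool_pos: [0.5014, 0.0187, 0.1291]
ee_rot: [-3.14, 0.0, 1.265]
wrist_force: [-5.5, 2.0, -0.3]
width: 0.0176
```

```bash
python3 -c "
from h import *
adj()"
```

```text
t 19.6 adj x 2.7 y -0.5 tipz 80.1 Fx -5.86 Fy 0.22 Fz -0.32 M [ 0.51   1.276 -0.003] rpy [-3.1398e+00  1.0000e-04  1.2649e+00]
```

Emit:
step_arm --increments "0 0.05 0 0 0 0"

```text
time: 19.7
tool_pos: [0.5018, 0.0186, 0.129]
ee_rot: [-3.139, 0.0, 1.265]
wrist_force: [-6.1, 2.3, 0.1]
width: 0.018
```

```bash
python3 -c "
from h import *
adj()"
```

```text
t 19.7 adj x 3.0 y -0.5 tipz 80.0 Fx -6.52 Fy 0.32 Fz 0.08 M [0.505 1.335 0.004] rpy [-3.1395e+00  2.0000e-04  1.2649e+00]
```

Emit:
step_arm --increments "0 0.04 0 0 0 0"

```text
time: 19.8
tool_pos: [0.5021, 0.0185, 0.129]
ee_rot: [-3.139, 0.0, 1.265]
wrist_force: [-5.7, 1.8, -0.3]
width: 0.0178
```

Emit:
step_arm --increments "0 0.04 0 0 0 0"

```text
time: 19.9
tool_pos: [0.5023, 0.0185, 0.129]
ee_rot: [-3.139, 0.0, 1.265]
wrist_force: [-6.5, 2.8, -0.5]
width: 0.0177
```

```bash
python3 -c "
from h import *
adj()"
```

```text
t 19.9 adj x 3.6 y -0.4 tipz 80.0 Fx -6.98 Fy 0.70 Fz -0.49 M [0.461 1.459 0.021] rpy [-3.139e+00  2.000e-04  1.265e+00]
```

Emit:
step_arm --increments "0 0.05 0 0 0 0"

```text
time: 20.0
tool_pos: [0.5027, 0.0184, 0.1289]
ee_rot: [-3.139, 0.0, 1.265]
wrist_force: [-6.4, 2.3, -1.1]
width: 0.018
```

Emit:
step_arm --increments "0 0.05 0 0 0 0"

```text
time: 20.1
tool_pos: [0.5031, 0.0182, 0.1289]
ee_rot: [-3.138, 0.0, 1.265]
wrist_force: [-5.9, 1.2, 0.6]
width: 0.018
```

```bash
python3 -c "
from h import *
adj()"
```

```text
t 20.1 adj x 4.4 y -0.5 tipz 79.9 Fx -5.99 Fy -0.61 Fz 0.56 M [0.542 1.522 0.   ] rpy [-3.1384e+00  2.0000e-04  1.2650e+00]
```

Emit:
step_arm --increments "0 0.05 0 0 0 0"

```text
time: 20.2
tool_pos: [0.5034, 0.0181, 0.1288]
ee_rot: [-3.138, 0.0, 1.265]
wrist_force: [-6.8, 2.0, 0.3]
width: 0.0176
```

Emit:
step_arm --increments "0 0.05 0 0 0 0"

```text
time: 20.3
tool_pos: [0.5037, 0.018, 0.1287]
ee_rot: [-3.138, 0.0, 1.265]
wrist_force: [-6.6, 2.7, 0.6]
width: 0.0181
```

```bash
python3 -c "
from h import *
adj()"
```

```text
t 20.3 adj x 5.1 y -0.5 tipz 79.7 Fx -7.16 Fy 0.60 Fz 0.58 M [0.578 1.547 0.018] rpy [-3.1377e+00  3.0000e-04  1.2650e+00]
```

Emit:
step_arm --increments "0 0.06 0 0 0 0"

```text
time: 20.4
tool_pos: [0.5041, 0.0179, 0.1286]
ee_rot: [-3.137, 0.0, 1.265]
wrist_force: [-7.0, 2.9, -0.6]
width: 0.0177
```

Emit:
step_arm --increments "0 0.06 0 0 0 0"

```text
time: 20.5
tool_pos: [0.5046, 0.0178, 0.1286]
ee_rot: [-3.137, 0.0, 1.265]
wrist_force: [-7.0, 2.5, 0.7]
width: 0.0177
```

```bash
python3 -c "
from h import *
adj()"
```

```text
t 20.5 adj x 6.0 y -0.4 tipz 79.6 Fx -7.38 Fy 0.26 Fz 0.69 M [0.603 1.736 0.055] rpy [-3.1368e+00  3.0000e-04  1.2651e+00]
```

Emit:
step_arm --increments "0 0.05 0 0 0 0"

```text
time: 20.6
tool_pos: [0.5049, 0.0177, 0.1285]
ee_rot: [-3.136, 0.0, 1.265]
wrist_force: [-7.3, 2.6, -0.4]
width: 0.018
```

```bash
python3 -c "
from h import *
adj()
for i in range(3):
    snapshot('top'); adj()"
```

```text
t 20.6 adj x 6.3 y -0.4 tipz 79.5 Fx -7.71 Fy 0.29 Fz -0.44 M [0.601 1.785 0.015] rpy [-3.1364e+00  3.0000e-04  1.2651e+00]
 t 20.65 adj x 6.4 y -0.5 tipz 79.5 Fx -6.82 Fy 0.68 Fz 0.56 M [0.596 1.715 0.03 ] rpy [-3.1364e+00  3.0000e-04  1.2650e+00]
 t 20.7 adj x 6.3 y -0.5 tipz 79.5 Fx -7.99 Fy 0.37 Fz 0.25 M [ 0.585  1.694 -0.004] rpy [-3.1364e+00  3.0000e-04  1.2650e+00]
 t 20.75 adj x 6.4 y -0.4 tipz 79.5 Fx -8.08 Fy 0.44 Fz 0.31 M [0.597 1.673 0.01 ] rpy [-3.1364e+00  3.0000e-04  1.2651e+00]
```

Emit:
step_arm --increments "0 0.06 0 0 0 0"

```text
time: 20.85
tool_pos: [0.5053, 0.0176, 0.1284]
ee_rot: [-3.136, 0.0, 1.265]
wrist_force: [-7.2, 2.7, -0.3]
width: 0.0176
```

Emit:
step_arm --increments "0 0.05 0 0 0 0"

```text
time: 20.95
tool_pos: [0.5056, 0.0174, 0.1283]
ee_rot: [-3.135, 0.0, 1.265]
wrist_force: [-8.6, 2.5, 0.0]
width: 0.0176
```

```bash
python3 -c "
from h import *
adj()
for i in range(3):
    snapshot('top'); adj()"
```

```text
t 20.95 adj x 7.1 y -0.5 tipz 79.3 Fx -8.98 Fy -0.25 Fz 0.01 M [0.63  1.896 0.019] rpy [-3.1355e+00  4.0000e-04  1.2651e+00]
 t 21.0 adj x 7.1 y -0.5 tipz 79.3 Fx -7.55 Fy 1.02 Fz 0.34 M [0.686 1.863 0.023] rpy [-3.1355e+00  4.0000e-04  1.2651e+00]
 t 21.05 adj x 7.1 y -0.5 tipz 79.3 Fx -8.39 Fy 0.66 Fz -0.54 M [0.684 1.806 0.034] rpy [-3.1355e+00  4.0000e-04  1.2651e+00]
 t 21.1 adj x 7.1 y -0.5 tipz 79.3 Fx -8.67 Fy 0.55 Fz -0.76 M [0.599 1.831 0.035] rpy [-3.1356e+00  4.0000e-04  1.2651e+00]
```

The push is about 8.3 N by both force and moment, with free running at 4 N, so the shoe bears. I back off and lift out.

Emit:
step_arm --increments "0 -0.15 0 0 0 0; 0 -0.2 0 0 0 0; 0 -0.2 0 0 0 0; 0 -0.1 0 0 0 0; 0 0 0 0 0 0"

```text
time: 21.6
tool_pos: [0.5026, 0.0184, 0.1301]
ee_rot: [3.139, -0.0, 1.265]
wrist_force: [0.1, -0.1, -1.7]
width: 0.0176
```

Emit:
step_arm --increments "0 0 0 0 0 0; 0 0 -0.5 0 0 0; 0 0 -0.8 0 0 0; 0 0 -1 0 0 0; 0 0 -1 0 0 0"

```text
time: 22.1
tool_pos: [0.502, 0.0186, 0.1638]
ee_rot: [3.14, -0.0, 1.265]
wrist_force: [0.3, -0.5, -2.3]
width: 0.0178
```

Emit:
step_arm --increments "0 0 -1 0 0 0; 0 0 -1 0 0 0; 0 0 0 0 0 0; 0 0 0 0 0 0"

```text
time: 22.5
tool_pos: [0.5018, 0.0187, 0.1828]
ee_rot: [3.141, -0.0, 1.265]
wrist_force: [0.5, -0.4, -1.3]
width: 0.0181
```

```bash
python3 -c "
from h import *
adj(); goto(.4204,.2909,.19,1.443)"
```

```text
t 22.5 adj x 3.0 y -0.4 tipz 133.8 Fx 0.55 Fy -0.22 Fz -1.33 M [-0.023 -0.056  0.063] rpy [ 3.141  -0.      1.2648]
t 22.5 p [501.76  18.66 182.77] rpy [ 3.141  -0.      1.2648] F [ 0.46 -0.37 -1.33] w 18.1
shift cm [ 23.51 -15.96  -0.73] turn [ 0.0006  0.     -0.1782]
```

Emit:
step_arm --increments "2 -1.4 0 0 0 0; 3.5 -2.4 0 0 0 0; 3.5 -2.4 0 0 0 0; 3.5 -2.4 0 0 0 0; 3.5 -2.4 0 0 0 0"

```text
time: 23.0
tool_pos: [0.4439, 0.2056, 0.1816]
ee_rot: [-3.141, 0.001, 1.264]
wrist_force: [0.5, -0.9, -1.2]
width: 0.018
```

Emit:
step_arm --increments "3.5 -2.4 0 0 0 0; 2.5 -1.6 0 0 0 0; 1.5 -1 0 0 0 0; 0 0 0 0 0 -0.09; 0 0 0 0 0 -0.088"

```text
time: 23.5
tool_pos: [0.419, 0.2915, 0.1813]
ee_rot: [-3.14, 0.001, 1.448]
wrist_force: [0.9, -0.5, -2.0]
width: 0.0179
```

Emit:
step_arm --increments "0 0 1 0 0 0; 0 0 1 0 0 0; 0 0 0.5 0 0 0; 0 0 0 0 0 0; 0 0 0 0 0 0"

```text
time: 24.0
tool_pos: [0.4198, 0.2907, 0.1571]
ee_rot: [-3.141, 0.0, 1.442]
wrist_force: [0.6, -0.3, -1.0]
width: 0.0177
```

```bash
python3 - <<'E'
from h import *
s=np.mean([snapshot("side").astype(float) for _ in range(2)],0).astype(np.uint8);o=get_obs();p=o["tool_pos"]
goto(.4204,.2909,.054,1.443)
raw=s[:,:,::-1].copy();im=raw.copy()
tip=p-[0,0,.049];yaw=o["ee_rot"][2];ax=np.array([np.cos(yaw),np.sin(yaw),0]);ay=np.array([np.sin(yaw),-np.cos(yaw),0])
q=proj("side",[tip+sx*.003*ay+sy*.006*ax for sx,sy in((1,1),(1,-1),(-1,-1),(-1,1))]);print(q.round(1).tolist())
cv2.polylines(im,[np.round(q*16).astype(np.int32)],True,(0,255,0),1,shift=4)
x0,y0=proj("side",[tip])[0].astype(int)-[40,60];x0,y0=max(0,x0),max(0,min(380,y0));print(x0,y0)
cv2.imwrite("pics/crop6.png",np.hstack([cv2.resize(a[y0:y0+100,x0:x0+80],None,fx=5,fy=5,interpolation=cv2.INTER_CUBIC) for a in(raw,im)]))
E
```

```text
t 24.1 p [420.14 290.96 157.83] rpy [ 3.1409e+00 -4.0000e-04  1.4423e+00] F [-0.23  0.55 -1.37] w 18.0
shift cm [-1.000e-02  2.000e-02  1.038e+01] turn [ 0.0006 -0.0004 -0.0007]
[[385.7, 363.4], [387.5, 357.3], [391.1, 358.4], [389.3, 364.5]]
348 300
```

View pics/crop6.png

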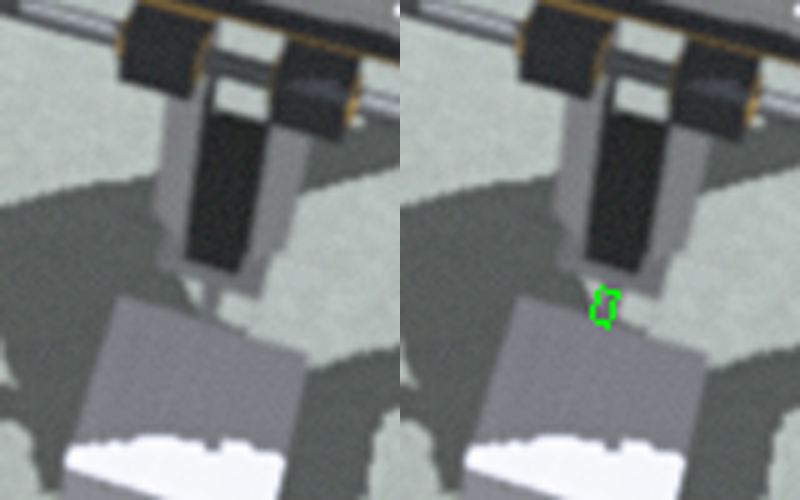

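The blade hangs as before (blade at crop x 200–220 against 198–218 earlier), so it has not slipped in the grip. Pictures viewed: 8. I lower it into the pocket.

Emit:
step_arm --increments "0 0 1 0 0 0; 0 0 1.5 0 0 0; 0 0 1.5 0 0 0; 0 0 1 0 0 0; 0 0 0.4 0 0 0"

```text
time: 24.6
tool_pos: [0.4187, 0.2903, 0.1011]
ee_rot: [-3.139, 0.002, 1.443]
wrist_force: [-1.1, -0.2, -1.2]
width: 0.0176
```

Emit:
step_arm --increments "0 0 0 0 0 0; 0 0 0 0 0 0; 0 0 0 0 0 0"

```text
time: 24.9
tool_pos: [0.4204, 0.2912, 0.1043]
ee_rot: [3.14, -0.001, 1.443]
wrist_force: [-0.1, -0.1, -0.1]
width: 0.0179
```

```bash
python3 -c "
from h import *
goto(.4204,.2909,.054,1.443)"
```

```text
t 24.9 p [420.41 291.23 104.3 ] rpy [ 3.1402e+00 -9.0000e-04  1.4428e+00] F [-0.08 -0.13 -0.12] w 17.9
shift cm [-0.04 -0.    5.03] turn [ 0.0014 -0.0009 -0.0002]
```

Emit:
step_arm --increments "0 0 0.3 0 0 0; 0 0 0.3 0 0 0; 0 0 0.3 0 0 0; 0 0 0.3 0 0 0; 0 0 0 0 0 0"

```text
time: 25.4
tool_pos: [0.4194, 0.2907, 0.0906]
ee_rot: [-3.14, 0.001, 1.443]
wrist_force: [-1.3, -0.2, -1.1]
width: 0.0179
```

Emit:
step_arm --increments "0 0 0.2 0 0 0; 0 0 0.2 0 0 0; 0 0 0.2 0 0 0; 0 0 0.2 0 0 0"

```text
time: 25.8
tool_pos: [0.4199, 0.2909, 0.0833]
ee_rot: [3.142, 0.0, 1.443]
wrist_force: [0.0, -0.0, -1.5]
width: 0.0176
```

```bash
python3 -c "
from h import *
goto(.4204,.2909,.054,1.443)"
```

```text
t 25.8 p [419.87 290.93  83.27] rpy [3.1415e+00 1.0000e-04 1.4428e+00] F [ 0.02 -0.01 -1.5 ] w 17.6
shift cm [0.   0.05 2.93] turn [ 0.      0.0001 -0.0002]
```

The tip is at 34 mm, inside the pocket with no contact. I continue down, slowing near the bottom.

Emit:
step_arm --increments "0 0.05 0.5 0 0 0; 0 0 0.5 0 0 0; 0 0 0.5 0 0 0; 0 0 0.5 0 0 0; 0 0 0.4 0 0 0"

```text
time: 26.3
tool_pos: [0.4201, 0.2907, 0.0587]
ee_rot: [-3.141, 0.001, 1.443]
wrist_force: [-0.3, 0.7, -1.7]
width: 0.018
```

Emit:
step_arm --increments "0 0 0.2 0 0 0; 0 0 0.15 0 0 0; 0 0 0.1 0 0 0; 0 0 0 0 0 0; 0 0 0 0 0 0"

```text
time: 26.8
tool_pos: [0.4205, 0.291, 0.0551]
ee_rot: [3.141, -0.0, 1.443]
wrist_force: [0.2, 0.4, -2.0]
width: 0.018
```

```bash
python3 -c "
from h import *
goto(.4204,.2909,.054,1.443)"
```

```text
t 26.8 p [420.5  290.96  55.14] rpy [ 3.1412e+00 -2.0000e-04  1.4428e+00] F [ 0.24  0.39 -1.98] w 18.0
shift cm [-0.01 -0.01  0.11] turn [ 0.0004 -0.0002 -0.0002]
```

Emit:
step_arm --increments "0 0 0.08 0 0 0; 0 0 0 0 0 0; 0 0 0 0 0 0"

```text
time: 27.1
tool_pos: [0.4204, 0.2909, 0.0542]
ee_rot: [3.142, 0.0, 1.443]
wrist_force: [0.2, 0.4, -1.7]
width: 0.0177
```

Emit:
step_arm --increments "0 0 0 0 0 0; 0 0 0 0 0 0; 0 0 0 0 0 0; 0 0 0 0 0 0; 0 0 0 0 0 0" --claw -0.3

```text
time: 27.6
tool_pos: [0.4204, 0.2909, 0.0543]
ee_rot: [3.141, -0.0, 1.443]
wrist_force: [0.1, 0.5, 0.3]
width: 0.054
```

Emit:
step_arm --increments "0 0 0 0 0 0; 0 0 0 0 0 0; 0 0 0 0 0 0" --claw -0.3

```text
time: 27.9
tool_pos: [0.4203, 0.2909, 0.0541]
ee_rot: [3.142, 0.0, 1.443]
wrist_force: [-0.1, -0.4, 0.0]
width: 0.0617
```

Emit:
step_arm --increments "0 0 -0.5 0 0 0; 0 0 -1 0 0 0; 0 0 -1.5 0 0 0; 0 0 -2 0 0 0; 0 0 -2 0 0 0"

```text
time: 28.4
tool_pos: [0.4205, 0.2909, 0.1257]
ee_rot: [3.141, -0.0, 1.443]
wrist_force: [0.3, 0.4, -0.1]
width: 0.061
```

Emit:
step_arm --increments "0 0 -3 0 0 0; 0 0 -3 0 0 0; 0 -3 0 0 0 0; 0 -4 0 0 0 0; 0 -4 0 0 0 0"

```text
time: 28.9
tool_pos: [0.3106, 0.3051, 0.1854]
ee_rot: [3.14, -0.001, 1.441]
wrist_force: [-0.2, -0.1, 0.2]
width: 0.0609
```

```bash
python3 - <<'E'
from h import *
t=snapshot("top")[:,:,::-1];s=snapshot("side")[:,:,::-1]
goto(.4204,.2909,.054,1.443)
cv2.imwrite("pics/top_end.png",t);cv2.imwrite("pics/side_end.png",s)
b=[cv2.resize(t[240:345,150:345],(780,420),interpolation=cv2.INTER_CUBIC)]
cv2.imwrite("pics/side_endc.png",cv2.resize(s[180:480,230:480],(500,600),interpolation=cv2.INTER_CUBIC))
E
```

```text
t 29.0 p [308.15 305.49 185.64] rpy [ 3.1413e+00 -1.9000e-03  1.4467e+00] F [ 1.02 -0.22  0.08] w 60.8
shift cm [-0.08 11.31 13.17] turn [ 0.0003 -0.0019  0.0037]
```

View pics/side_endc.png

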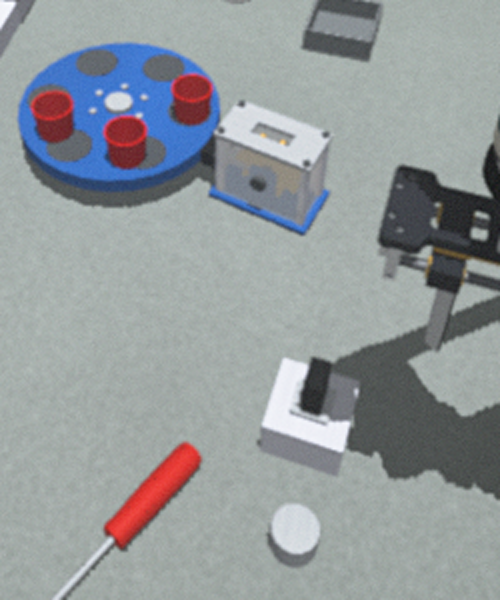

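View pics/top_end.png

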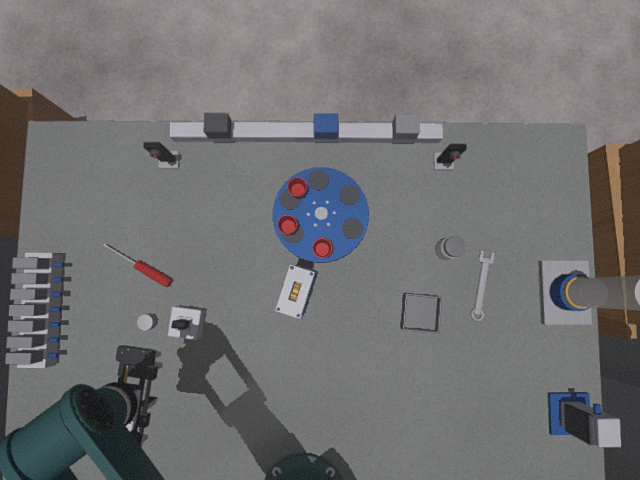

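The final pictures (10 viewed) show the bar standing in its rest, with its handle at (180,323) in the top view. The jars, tools and tray are where they were, and the gripper is clear. I hand in.

```bash
python3 -c "
from bench import *
print(close_job(), get_obs()['time'])"
```

```text
the job is handed in; nothing more can be done
the job is handed in; nothing more can be done
```

I took the bar from its rest and pushed the star wheel through the slot until the shoe bore on the table's rim. I then stood the bar back in its rest, let go, and handed in the job at about 29 s.

- **Strokes:** Stroke 1 ran free at about 4 N all the way. I then lifted out, went back and dropped in behind the next tooth. Partway through stroke 2 the push rose from about 4–5 N to about 8.3 N, by both wrist force and moment, and I stopped there. The highest single noisy reading was about 9 N, under the 13 N limit.
- **Guard and hub:** I saw no sign of contact with either. The vertical force showed no extra load, and the blade stayed within 0.6 mm of the slot's centre line by arm pose.
- **Last checks:** The final pictures show the bar upright in its rest. The jars, tools and tray are where they were at the start, and the gripper is clear with about zero force on it.
- **Not confirmed:**
  - The shoe's gap to the rim could not be resolved in the images, so the bearing was judged by feel only.
  - The rise was fairly gradual, over about 5 mm of arm travel, partly the give of arm and grip. I took it as bearing because stroke 1 showed no such rise at the same place.
  - In shadow the blade could not be seen against the plate, so the first insertion relied on the arm's measured pose and the force reading.

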